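Clamp a glass plate in the darkroom plate vise

ROBOT

A 6-joint arm with a two-finger parallel gripper is mounted at the origin on the work surface. World frame = base frame: x ahead of the robot, y to its left, z up, the work surface at z = 0. Lengths are in m, angles in rad, forces in N, time in s.
With the tool pointing down it reaches from about 0.4 to 0.825 m from the base axis. Payload 7 kg.
Tool frame: the origin (TCP) lies at the very end of the fingers, on their centre line; the grasp point (between the pads) lies 19 mm behind it; z points along the fingers, y is the line along which they close (so a half turn about z gives the same grasp; the last joint's range is limited). The gripper opens to 88 mm and grips with 3 to 60 N. Pads are 19 mm wide; open, the fingers measure 130 mm over their backs; the gripper's body (78 mm by 193 mm) begins 47 mm behind the grasp point.
Start: joints at [-0.839, 0.359, 0.012, 0, -1.224, -0.288], TCP at [0.29, -0.61, 0.227] pointing down, gripper open.
Joint ranges: [-3.07, 3.07], [-1.43, 2.12], [-1.02, 1.25], [-3.03, 1.67], [-3.05, -0], [-3.03, 3.03]. Speed limits (rad/s): [2.39, 2.39, 3.01, 3.14, 3.14, 3.14].

INTERFACE

Orientations are given as [roll, pitch, yaw] about the fixed x, y, z axes, in that order (R = Rz(yaw) Ry(pitch) Rx(roll)).
In Python, from station import arm gives the robot as it stands.
- The arm moves only by the tool step_arm, never from a script. Its argument "rows" is a list of rows, each a list of 5 numbers: the shift along the world's x, y, z in m, then the turn about the world's z in rad, then the finger opening in m, from 0 to 0.0876. In form: [[x, y, z, spin, gripper], ...]. A call has 1 to 20 rows; each row is the pose to reach, as a shift and turn from the pose commanded when the call began; what a row does not reach only later rows make up. A row lasts 1/10 s, in which the tool goes at most 50 mm and 8.59 degrees, less where a joint would pass 70% of its speed; a pose out of reach is approached as far as the arm can. A call with a gripper value outside its range is refused whole. The fingers move at their own pace and stop on an object; "newtons" is the grip in N (left out, the last holds). Time passes only in rows, so rows that repeat a pose let the fingers close. It gives the time, the measured TCP pose, the force, the opening and the grip force at its end, in the units of the state.
- arm.get_state(): the state, without advancing time (a new reading comes with each control period).
- arm.grab_frame(name): name is "scene" or "top" or "wrist"; returns a dict with "color" (384x512x3 uint8, blue, green, red), "vfov" (degrees; the focal length in pixels is half the picture's height over the tangent of half this angle, whatever the lens; pixels are square), "cx", "cy" (the principal point, pixels), "k1" (the pictures are not rectified: a ray, as slopes to the right and down, at radius r is drawn at 1 + k1 r^2 times it, then the intrinsics apply), "rvec" (rotation vector, rad) and "tvec" (3), from world to camera coordinates, as OpenCV has them. Camera axes: x right, y down, z forward; pixel columns grow to the right and rows downward; lengths in m; the calibration is good to about 2 mm. A picture is of the moment at which its call begins. There is no depth.
- arm.job_done(): hands the job in; it is judged then, once.
The state is a dict: "t": time; "q": joint angles; "qd": joint speeds; "joint_efforts": joint torques, N m; "eef_pos": TCP position; "ee_rot": TCP orientation; "force": force on the tool from outside, world axes, zero at the start; "moment": the same for the moment, N m; "width": finger opening in m; "gripper_force": force on a finger pad.
Only numpy, scipy, OpenCV 4.12 (cv2) and the standard library are available. Lean on these libraries where they do the work, as an engineer would, in place of code of your own. Each camera call takes 0.05 s, during which the arm holds its last target. There are 200 camera calls.

TASK

A glass plate has been laid loosely on the plate vise. Slide it gently home, against the long fence and right up to the end stop, then turn the knob of the eccentric clockwise until its off-centre lobe bears on the plate's edge and nips it snugly against the fence: firm enough that the plate stays held when you let go, but not forced, or the glass chips. Leave the other things on the bench where they are.

Things in the scene. Friction and masses are not known exactly. Their poses are not given: they have to be found in the camera images.
- vise: plate vise that holds glass for polishing: pale wooden board 150 (x) x 270 (y) mm, fixed on rubber feet; its flat top (the bed) is 28 mm above the bench. Origin: centre of the underside, on the bench. x points to the fence, y along the fence away from the end stop, z up. Fence: aluminium strip along the far edge, inner face at x = +55 mm, 4 mm above the bed, y from -131 to +131 mm.
- end_stop (a point): middle of the end stop's inner face, at bed level: an aluminium strip across the -y end of the bed (inner face at y = -115 mm, x from -5 to +55 mm in the vise's axes), 60 mm long, 14 mm wide, 4 mm above the bed. Axes as the vise's.
- home (a point): point of the bed, x = +25, y = -70 mm in the vise's axes, where the middle of the plate lies when it is home, flush with fence and end stop. Axes as the vise's.
- plate: the loose glass plate: greenish, 60 (x) x 90 (y) x 5 (z) mm, about 70 g, flat on the bed, long edges roughly along the fence; it starts 8 to 20 mm from the fence and 75 to 100 mm short of the end stop, clear of the eccentric. Origin: centre of the underside. It slides with under 1 N. A few newtons push it home against a stop; more than 25 N from the fingers chips it.
- knob (a point): about where the knob of the eccentric is: 35 mm above the bed, facing the middle of the near long edge of a plate that is home. The pivot bolt was set by hand in its slot and stands up to 1 mm from here along the vise's x: 19.8 to 21.6 mm from that edge. Knob: grey grip bar centred on the pivot, 52 mm long, 12 mm thick, 23 to 47 mm above the bed, on a hub 18 mm across. Axes as the vise's.
- cam (a joint): angle of the eccentric, rad, growing clockwise seen from above (0.5 to 0.8 at first, stop at 3). Under the knob: a black disc 40 mm across, 1 to 10 mm above the bed, centred 3 mm off the pivot, so it reaches 17 to 23 mm. At 0 knob bar and lobe lie along the vise's -x; at pi/2 along +y. By feel: free 0.06 N m; 0.15 N m more nips the plate rightly (12 N on it), 0.05 more is slack, 0.35 more chips it. Stays where left.
- stone: grey sharpening stone, 50 x 110 x 20 mm, loose on the bench near the vise; origin: centre of the underside. Not to be moved.
- ring: red plastic ring, 52 mm across, 12 mm high, loose on the bench on the near side of the vise; origin: centre of the underside. Not to be moved.
- beaker: glass beaker, 70 mm across, 85 mm high, loose on the bench beyond the open end of the vise; origin: centre of the underside. Not to be moved.
- tongs: white print tongs, 200 x 37 x 10 mm, loose on the bench beyond the end stop; origin: middle, on the bench. Not to be moved.
- brush: flat brush with a wooden handle, 200 x 42 x 20 mm, loose on the bench behind the fence; origin: middle, on the bench. Not to be moved.
Not all that is in view belongs to the job. What is meant by the plate is not black or brown, and is the larger of those in its own colour.

How it is judged:
On the way, in this order (a step that is already met when the one before it is completed fails the run):
1. the plate is slid home to the end stop (within 2 mm), the eccentric not yet bearing on it (y of plate in the frame of vise below -0.068 m and contact force between cam and plate below 1 N), for 0.1 s.
2. the lobe of the eccentric bears on the plate with more than 6 N (contact force between cam and plate above 6 N), for 0.2 s.
At the end, for the whole second after the job is handed in: The plate lies still, within 1.5 mm of the end stop and of the fence and square to them within 0.02 rad, and the eccentric, let go, bears on its edge with 6 to 21 N (y of plate in the frame of vise below -0.0685 m and x of plate in the frame of vise above 0.0235 m and angle between the x axis of plate and the x axis of vise, either way round below 0.02 rad and contact force between cam and plate between 6 and 21 N and linear speed of plate below 0.005 m/s); the robot touches nothing.
It fails at once if the eccentric presses on the glass with more than 28 N (contact force between cam and plate above 28 N).
It fails at once if the fingers press on the glass with more than 25 N (contact force between the fingers and plate above 25 N).
It fails at once if a bystander is moved more than 20 mm (distance of any of stone, ring, beaker, tongs, brush from where it was at the start of the episode above 0.02 m).
It also fails if it takes over 72 s, if anything falls off the work surface, if the arm or the gripper's body presses on something with over 40 N, if the wrist force passes 120 N, or if a joint passes its speed limit or range.

## Working session

There is one attempt and no reset: what is moved stays moved. The work goes in short steps, Python scripts to look and compute and a tool call to move; the robot and the scene stay as the last step left them, time stands still between calls to the robot, and variables do not carry over. Pictures are saved under pics/ and viewed, at most 10 in all, crops included, and the job is handed in when it is done.

Besides the shell and the picture viewer there is one more tool, called after ">>>" as name(argument=value, ...), one argument or row to a line, values as JSON. step_arm: Moves the arm, as the interface text tells. Its arguments: {"type":"object","properties":{"rows":{"type":"array"},"newtons":{"type":"number"}},"required":["rows"]}

```bash
mkdir -p pics; cat > h.py <<'E'
import numpy as np, cv2
from station import arm
def grab(n,save=None):
    f=arm.grab_frame(n)
    if save: cv2.imwrite('pics/'+save,f['color'])
    return f
def K(f):
    F=f['color'].shape[0]/2/np.tan(np.radians(f['vfov'])/2)
    return np.array([[F,0,f['cx']],[0,F,f['cy']],[0,0,1]]),np.array([f['k1'],0,0,0,0.])
def toplane(f,px,z):
    k,d=K(f); u=cv2.undistortPoints(np.array(px,float).reshape(-1,1,2),k,d).reshape(-1,2)
    R=cv2.Rodrigues(np.array(f['rvec'],float))[0]; t=np.array(f['tvec'],float).ravel()
    c=-R.T@t; r=np.c_[u,np.ones(len(u))]@R
    return c+r*((z-c[2])/r[:,2])[:,None]
def proj(f,P):
    k,d=K(f); return cv2.projectPoints(np.array(P,float).reshape(-1,1,3),np.array(f['rvec'],float),np.array(f['tvec'],float),k,d)[0].reshape(-1,2)
E
python3 - <<'E'
from h import *
a=grab('top','top.png');b=grab('scene','scene.png')
print(arm.get_state())
E
```

```text
{'t': 0.1, 'q': array([-8.38925984e-01,  3.59338974e-01,  1.11173175e-02, -2.88278259e-04,
       -1.22413314e+00, -2.88122414e-01]), 'qd': array([-0.00202569, -0.00143428,  0.0016667 ,  0.00188051, -0.00184948,
        0.00175163]), 'joint_efforts': array([-1.29385502e-03, -5.84163022e+01,  2.93754208e+01,  7.01567754e+00,
        1.01574478e-02, -6.39050882e-05]), 'eef_pos': array([ 0.2895719 , -0.60921822,  0.22569028]), 'ee_rot': array([ 3.14002141e+00, -1.83041259e-04, -2.69794274e+00]), 'force': array([ 0.33420177,  0.43865013, -0.15417418]), 'moment': array([ 0.02295498, -0.0315061 ,  0.03807171]), 'gripper_force': 0.0, 'width': 0.08779725441959547}
```

View pics/top.png

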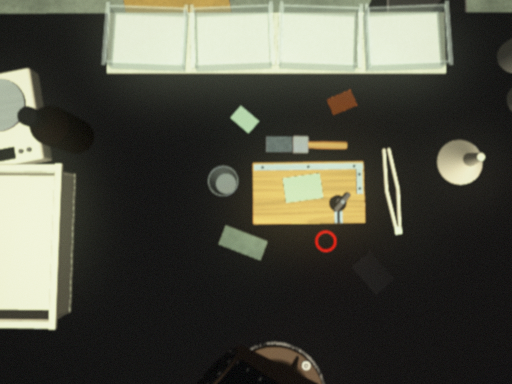

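View pics/scene.png

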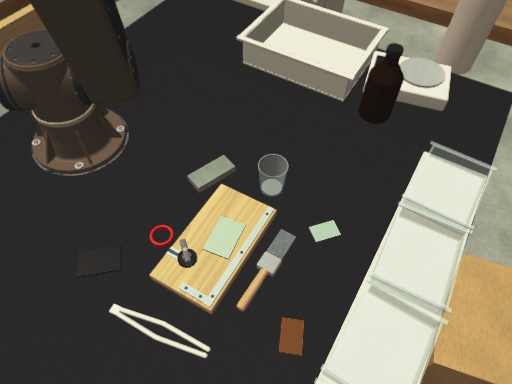

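The top view shows the vise at about px (253–365, 162–225), fence at the top (+x world) and end stop at the right (-y). The plate is near (303,187) and the eccentric near (338,203). The scene view agrees. Next I'll get coarse poses.

```bash
python3 - <<'E'
from h import *
f=grab('top'); im=f['color']; hsv=cv2.cvtColor(im,cv2.COLOR_BGR2HSV)
roi=np.zeros(im.shape[:2],np.uint8); roi[155:232,245:375]=255
w=cv2.inRange(hsv,(10,60,80),(28,255,255))&roi
g=cv2.inRange(hsv,(35,15,120),(95,120,255))&roi
for n,m,z in(('wood',w,.028),('glass',g,.033)):
    c=cv2.findContours(m,0,2)[0]; 
    if n=='wood': c=np.vstack(c)
    else: c=max(c,key=cv2.contourArea)
    p=toplane(f,c.reshape(-1,2),z)[:,:2].astype(np.float32)
    print(n,len(c),cv2.minAreaRect(p))
print('cam',toplane(f,[[338,203]],.038),'knob end',toplane(f,[[346,196]],.075), 'ring',toplane(f,[[326,241]],.006))
E
```

```text
wood 85 ((0.48460695147514343, -0.07860592007637024), (0.15479443967342377, 0.2724391520023346), 1.070122241973877)
glass 34 ((0.4951188266277313, -0.06415458023548126), (0.05811946839094162, 0.08784116804599762), 7.7251877784729)
cam [[ 0.45837822 -0.14773567  0.038     ]] knob end [[ 0.47344914 -0.15810884  0.075     ]] ring [[ 0.36626582 -0.12447317  0.006     ]]
```

>>> step_arm(
  rows=[
    [0.02, 0.045, 0.01, -0.1, 0.0876],
    [0.03, 0.09, 0.02, -0.2, 0.0876],
    [0.045, 0.135, 0.03, -0.3, 0.0876],
    [0.06, 0.18, 0.03, -0.4, 0.0876],
    [0.075, 0.225, 0.03, -0.444, 0.05],
    [0.09, 0.27, 0.03, -0.444, 0.05],
    [0.105, 0.315, 0.03, -0.444, 0.05],
    [0.12, 0.36, 0.03, -0.444, 0.05],
    [0.13, 0.405, 0.03, -0.444, 0.05],
    [0.145, 0.45, 0.03, -0.444, 0.05],
    [0.155, 0.495, 0.03, -0.444, 0.05],
    [0.16, 0.53, 0.03, -0.444, 0.05],
    [0.16, 0.53, 0.03, -0.444, 0.05],
    [0.16, 0.53, 0.03, -0.444, 0.05],
  ],
)

```text
t: 1.55
eef_pos: [0.4498, -0.0788, 0.2565]
ee_rot: [3.142, -0.0, -3.139]
force: [0.3, 0.2, -0.1]
width: 0.0502
gripper_force: 0.0
```

```bash
python3 - <<'E'
from h import *
a=grab('wrist','w1.png')
R=cv2.Rodrigues(np.array(a['rvec'],float))[0]; print('cam pos',-R.T@np.array(a['tvec']).ravel(),a['vfov'],a['k1'],arm.get_state()['moment'],arm.get_state()['joint_efforts'])
E
```

```text
cam pos [ 0.37860969 -0.08088382  0.41503321] 69.65939475996154 0.0017649357584765893 [-0.09321178 -0.07093183  0.0138443 ] [  0.89532495 -26.51907027  29.10283327   6.86486319  -0.06500727
  -0.04575605]
```

View pics/w1.png

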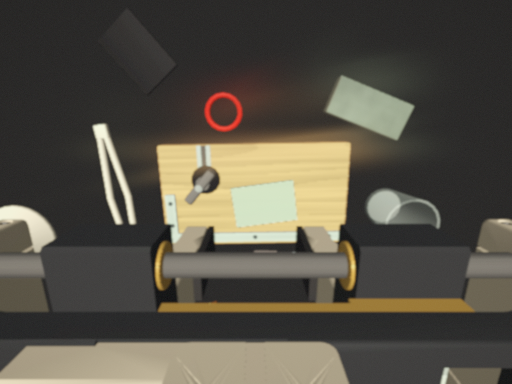

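The wrist view shows the whole job: board at px (158–350, 142–243), fence along the bottom, end stop at (172,215), plate around (265,203) and knob bar from (187,198) to (213,173). I'll measure it now.

```bash
cat > meas.py <<'E'
from h import *
def run(save):
    f=grab('wrist',save); im=f['color']; hsv=cv2.cvtColor(im,cv2.COLOR_BGR2HSV)
    roi=np.zeros(im.shape[:2],np.uint8); roi[135:246,150:360]=255
    wood=cv2.inRange(hsv,(8,70,70),(30,255,255))&roi
    gl=cv2.inRange(hsv,(32,12,90),(100,110,255))&roi; gl[232:]=0; gl[:,:182]=0
    def line(pts,z):
        p=toplane(f,pts,z)[:,:2]; v=cv2.fitLine(p.astype(np.float32),cv2.DIST_HUBER,0,1e-4,1e-4).ravel(); return v
    # near board edge (top of wood per column), fence inner (last wood row), per-column
    cols=list(range(225,335)); near=[(c,np.nonzero(wood[:,c])[0][0]-.5) for c in cols if wood[:,c].any()]
    low=[(c,np.nonzero(wood[:,c])[0][-1]+.5) for c in range(215,300)]
    l1=line(near,.028); l2=line(low,.030)
    rows=range(150,225); L=[(np.nonzero(wood[r])[0][0]-.5,r) for r in range(150,188)]; Rr=[(np.nonzero(wood[r])[0][-1]+.5,r) for r in rows]
    l3=line(L,.028); l4=line(Rr,.028)
    for n,l in zip(('near','fence','left','right'),(l1,l2,l3,l4)): print(n,l.round(4))
    c=max(cv2.findContours(gl,0,1)[0],key=cv2.contourArea).reshape(-1,2)
    r=cv2.minAreaRect(toplane(f,c,.033)[:,:2].astype(np.float32)); print('plate',r); print(cv2.boxPoints(r).round(4))
    ES=[(np.nonzero(wood[q,160:300])[0][0]+159.5,q) for q in range(203,228)]; print('endstop',line(ES,.030).round(4))
    return f
if __name__=='__main__':
    import sys
    f=run(None); im=f['color']
    cv2.imwrite('pics/'+sys.argv[1],cv2.resize(im[135:250,145:345],None,fx=4,fy=4,interpolation=cv2.INTER_CUBIC))
    print(toplane(f,[[187,198],[213,173]],.075))
E
python3 meas.py w2.png
```

```text
near [ 4.000e-04 -1.000e+00  3.983e-01 -4.980e-02]
fence [ 0.0217 -0.9998  0.5607 -0.0634]
left [ 0.9902  0.1399  0.4428 -0.2238]
right [ 0.9992 -0.0397  0.4795  0.0556]
plate ((0.4961394965648651, -0.06760510802268982), (0.05983395129442215, 0.0890934094786644), 8.03400707244873)
[[ 0.4603 -0.0277]
 [ 0.4727 -0.1159]
 [ 0.532  -0.1075]
 [ 0.5195 -0.0193]]
endstop [ 0.9993  0.0372  0.5116 -0.2172]
[[ 0.47544182 -0.16848564  0.075     ]
 [ 0.44294192 -0.13386881  0.075     ]]
```

View pics/w2.png

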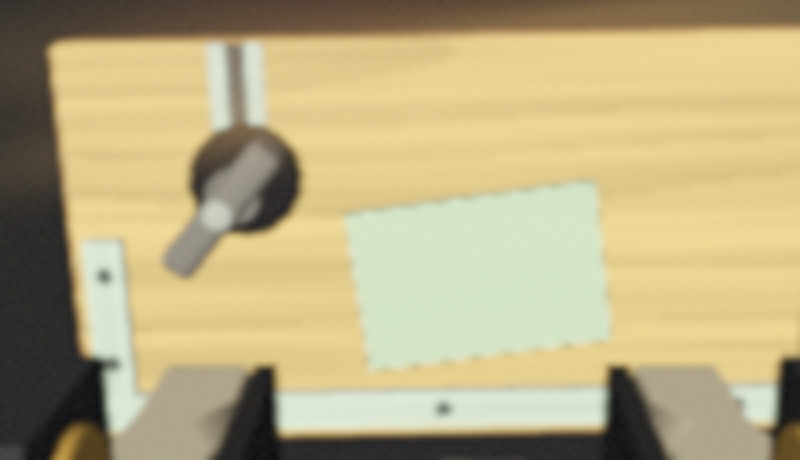

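```bash
python3 - <<'E'
from h import *
f=grab('wrist'); 
c=lambda P:(np.array(P,float)+.5)/4-.5+np.array([145,135])
for n,P,z in(('fence',[[280,393],[600,388]],.028),('near',[[100,40],[700,30]],.028),('estop',[[122,240],[135,380]],.030),('left',[[50,50],[66,200]],.028),
 ('knobends',[[180,268],[268,150]],.075),('disc',[[191,180],[299,180],[245,125],[245,233]],.038),('slotmid',[[236,60],[238,110]],.028)):
    q=toplane(f,c(P),z)[:,:2]; d=q[1]-q[0]; print(n,q.round(4).tolist(),'mid',q.mean(0).round(4),(d/np.linalg.norm(d)).round(4))
E
```

```text
fence [[0.5435, -0.143], [0.5415, -0.0221]] mid [ 0.5425 -0.0825] [-0.0162  0.9999]
near [[0.4119, -0.2], [0.4086, 0.0073]] mid [ 0.4102 -0.0963] [-0.0157  0.9999]
estop [[0.483, -0.1974], [0.5374, -0.1967]] mid [ 0.5102 -0.1971] [0.9999 0.0113]
left [[0.4153, -0.2176], [0.4686, -0.2169]] mid [ 0.442  -0.2172] [0.9999 0.0119]
knobends [[0.4801, -0.166], [0.4417, -0.136]] mid [ 0.4609 -0.151 ] [-0.7888  0.6146]
disc [[0.4592, -0.1692], [0.4592, -0.1316], [0.4399, -0.1495], [0.4783, -0.1513]] mid [ 0.4591 -0.1504] [6.e-04 1.e+00]
slotmid [[0.4188, -0.1533], [0.4362, -0.1534]] mid [ 0.4275 -0.1534] [ 0.9999 -0.0103]
```

>>> step_arm(
  rows=[
    [-0.015, 0.017, -0.04, 0.014, 0.04],
    [-0.015, 0.017, -0.08, 0.014, 0.04],
    [-0.015, 0.017, -0.12, 0.014, 0.04],
    [-0.015, 0.017, -0.16, 0.014, 0.04],
    [-0.015, 0.017, -0.19, 0.014, 0.04],
    [-0.015, 0.017, -0.21, 0.014, 0.04],
    [-0.015, 0.017, -0.22, 0.014, 0.04],
    [-0.015, 0.017, -0.226, 0.014, 0.04],
    [-0.015, 0.017, -0.226, 0.014, 0.04],
    [-0.015, 0.017, -0.226, 0.014, 0.04],
  ],
)

```text
t: 2.7
eef_pos: [0.4355, -0.0627, 0.0313]
ee_rot: [3.141, 0.001, -3.128]
force: [0.6, 0.5, 0.7]
width: 0.0399
gripper_force: 0.0
```

```bash
python3 - <<'E'
from h import *
f=grab('wrist','w3.png')
E
```

```text
(no output)
```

View pics/w3.png

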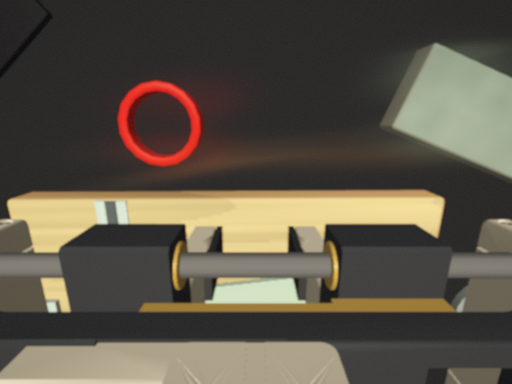

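Fingers (px ~205 and ~305) stand on the near side of the plate, which is visible at (255,290). Now I push toward the fence.

>>> step_arm(
  rows=[
    [0.003, 0, 0, 0, 0.04],
    [0.006, 0, 0, 0, 0.04],
    [0.009, 0, 0, 0, 0.04],
    [0.012, 0, 0, 0, 0.04],
    [0.015, 0, 0, 0, 0.04],
    [0.018, 0, 0, 0, 0.04],
    [0.02, 0, 0, 0, 0.04],
    [0.022, 0, 0, 0, 0.04],
    [0.024, 0, 0, 0, 0.04],
    [0.026, 0, 0, 0, 0.04],
    [0.028, 0, 0, 0, 0.04],
    [0.03, 0, 0, 0, 0.04],
  ],
)

```text
t: 3.95
eef_pos: [0.4649, -0.0626, 0.0305]
ee_rot: [-3.142, -0.0, -3.128]
force: [-0.9, -0.4, 0.6]
width: 0.0396
gripper_force: 0.2
```

>>> step_arm(
  rows=[
    [0.001, 0, 0, 0, 0.04],
    [0.002, 0, 0, 0, 0.04],
    [0.003, 0, 0, 0, 0.04],
  ],
)

```text
t: 4.25
eef_pos: [0.4678, -0.0626, 0.0306]
ee_rot: [-3.142, -0.0, -3.128]
force: [-0.3, 0.3, 0.3]
width: 0.0402
gripper_force: 0.3
```

>>> step_arm(
  rows=[
    [0.001, 0, 0, 0, 0.04],
    [0.002, 0, 0, 0, 0.04],
  ],
)

```text
t: 4.45
eef_pos: [0.4695, -0.0627, 0.0305]
ee_rot: [-3.141, -0.001, -3.128]
force: [-3.4, 0.2, 1.3]
width: 0.0401
gripper_force: 1.3
```

>>> step_arm(
  rows=[
    [0.0005, 0, 0, 0, 0.04],
    [0.0005, 0, 0, 0, 0.04],
  ],
)

```text
t: 4.65
eef_pos: [0.4696, -0.0628, 0.0304]
ee_rot: [-3.141, -0.001, -3.128]
force: [-2.7, 0.4, 2.1]
width: 0.04
gripper_force: 2.0
```

>>> step_arm(
  rows=[
    [0.0005, 0, 0, 0, 0.04],
    [0.0005, 0, 0, 0, 0.04],
  ],
)

```text
t: 4.85
eef_pos: [0.4697, -0.0628, 0.0303]
ee_rot: [-3.141, -0.002, -3.128]
force: [-5.7, 0.9, 3.5]
width: 0.04
gripper_force: 3.1
```

>>> step_arm(
  rows=[
    [-0.006, 0, 0, 0, 0.04],
    [-0.012, 0, 0.005, 0, 0.04],
    [-0.012, 0, 0.04, 0, 0.0],
    [-0.012, 0.02, 0.06, 0, 0.0],
    [0.01, 0.06, 0.06, 0, 0.0],
    [0.042, 0.083, 0.06, 0, 0.0],
    [0.042, 0.083, 0.03, 0, 0.0],
    [0.042, 0.083, 0.01, 0, 0.0],
    [0.042, 0.083, 0.0, 0, 0.0],
    [0.042, 0.083, 0.0, 0, 0.0],
  ],
)

```text
t: 5.85
eef_pos: [0.5123, 0.0202, 0.0299]
ee_rot: [-3.141, -0.001, -3.128]
force: [0.3, 0.0, 0.4]
width: 0.0004
gripper_force: 0.0
```

>>> step_arm(
  rows=[
    [0, -0.003, 0, 0, 0],
    [0, -0.006, 0, 0, 0],
    [0, -0.009, 0, 0, 0],
    [0, -0.012, 0, 0, 0],
    [0, -0.015, 0, 0, 0],
    [0, -0.018, 0, 0, 0],
    [0, -0.021, 0, 0, 0],
    [0, -0.024, 0, 0, 0],
    [0, -0.027, 0, 0, 0],
    [0, -0.03, 0, 0, 0],
    [0, -0.033, 0, 0, 0],
    [0, -0.036, 0, 0, 0],
  ],
)

```text
t: 7.05
eef_pos: [0.5128, -0.0158, 0.0306]
ee_rot: [3.142, 0.0, -3.128]
force: [0.5, 0.6, -0.4]
width: 0.0004
gripper_force: 0.1
```

```bash
python3 - <<'E'
from h import *
f=grab('wrist'); g=grab('scene')
a=cv2.resize(f['color'][180:330,:400],None,fx=1.5,fy=1.5); b=cv2.resize(g['color'][170:320,130:300],None,fx=2.2,fy=2.2)
o=np.zeros((560,620,3),np.uint8);o[:225,:600]=a;o[228:228+b.shape[0],:b.shape[1]]=b;cv2.imwrite('pics/p4.png',o)
E
```

```text
(no output)
```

View pics/p4.png

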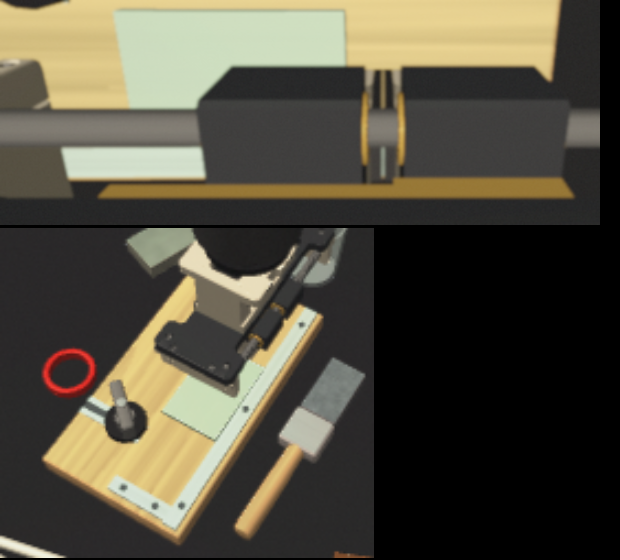

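Plate lies flush along the fence, square, with the closed fingers at its +y end (wrist px ~(230,250)); knob is clear.

```bash
python3 - <<'E'
from h import *
f=grab('wrist'); print(toplane(f,[[345/1.5,180+12/1.5],[346/1.5,180+60/1.5],[115/1.5,187]],.033))
E
```

```text
[[ 0.48023093 -0.03284734  0.033     ]
 [ 0.50004546 -0.03266595  0.033     ]
 [ 0.48080963 -0.12195574  0.033     ]]
```

>>> step_arm(
  rows=[
    [0, -0.003, 0, 0, 0],
    [0, -0.006, 0, 0, 0],
    [0, -0.009, 0, 0, 0],
    [0, -0.012, 0, 0, 0],
    [0, -0.015, 0, 0, 0],
    [0, -0.018, 0, 0, 0],
    [0, -0.021, 0, 0, 0],
    [0, -0.024, 0, 0, 0],
    [0, -0.027, 0, 0, 0],
    [0, -0.03, 0, 0, 0],
  ],
)

```text
t: 8.2
eef_pos: [0.5128, -0.0459, 0.0305]
ee_rot: [3.142, -0.0, -3.128]
force: [0.5, 1.0, 0.3]
width: 0.0005
gripper_force: 0.2
```

```bash
python3 - <<'E'
from h import *
f=grab('wrist'); im=f['color'];hsv=cv2.cvtColor(im,cv2.COLOR_BGR2HSV)
gl=cv2.inRange(hsv,(32,12,90),(100,110,255)); gl[:150]=0; gl[260:]=0
for c in cv2.findContours(gl,0,1)[0]:
    if cv2.contourArea(c)>100: print(cv2.boundingRect(c))
cv2.imwrite('pics/w5.png',cv2.resize(im[150:300,:400],None,fx=2,fy=2))
E
```

```text
(76, 184, 155, 69)
(455, 182, 57, 71)
(0, 158, 13, 22)
```

View pics/w5.png

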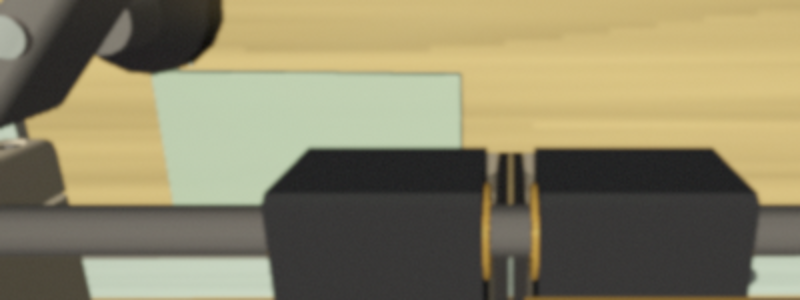

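The plate (px crop 155–460 wide) is square and flush, passing just clear of the disc at (160,40). I continue.

>>> step_arm(
  rows=[
    [0, -0.003, 0, 0, 0],
    [0, -0.006, 0, 0, 0],
    [0, -0.009, 0, 0, 0],
    [0, -0.012, 0, 0, 0],
    [0, -0.015, 0, 0, 0],
    [0, -0.018, 0, 0, 0],
    [0, -0.021, 0, 0, 0],
  ],
)

```text
t: 8.95
eef_pos: [0.5128, -0.0669, 0.0306]
ee_rot: [3.142, -0.0, -3.128]
force: [-0.0, 0.1, -0.3]
width: 0.0004
gripper_force: 0.2
```

>>> step_arm(
  rows=[
    [0, -0.003, 0, 0, 0],
    [0, -0.006, 0, 0, 0],
    [0, -0.009, 0, 0, 0],
    [0, -0.012, 0, 0, 0],
    [0, -0.015, 0, 0, 0],
    [0, -0.017, 0, 0, 0],
  ],
)

```text
t: 9.55
eef_pos: [0.5128, -0.0839, 0.0305]
ee_rot: [-3.142, -0.0, -3.128]
force: [0.2, 0.2, 0.2]
width: -0.0001
gripper_force: 0.2
```

>>> step_arm(
  rows=[
    [0, -0.001, 0, 0, 0],
    [0, -0.002, 0, 0, 0],
    [0, -0.003, 0, 0, 0],
  ],
)

```text
t: 9.85
eef_pos: [0.5128, -0.0866, 0.0306]
ee_rot: [3.142, 0.0, -3.128]
force: [-0.4, 0.1, 0.0]
width: 0.0001
gripper_force: 0.2
```

>>> step_arm(
  rows=[
    [0, -0.001, 0, 0, 0],
    [0, -0.002, 0, 0, 0],
  ],
)

```text
t: 10.05
eef_pos: [0.5128, -0.0886, 0.0306]
ee_rot: [3.142, -0.0, -3.128]
force: [-0.3, 1.1, 0.7]
width: 0.0006
gripper_force: 0.2
```

>>> step_arm(
  rows=[
    [0, -0.001, 0, 0, 0],
    [0, -0.001, 0, 0, 0],
  ],
)

```text
t: 10.25
eef_pos: [0.5128, -0.0895, 0.0306]
ee_rot: [3.141, 0.0, -3.128]
force: [-1.1, 2.8, 1.6]
width: 0.0003
gripper_force: 1.2
```

>>> step_arm(
  rows=[
    [0, -0.001, 0, 0, 0],
    [0, -0.001, 0, 0, 0],
  ],
)

```text
t: 10.45
eef_pos: [0.5128, -0.0899, 0.0305]
ee_rot: [3.141, 0.0, -3.128]
force: [-1.5, 7.4, 2.0]
width: 0.0005
gripper_force: 3.2
```

>>> step_arm(
  rows=[
    [0, -0.0005, 0, 0, 0],
    [0, -0.0005, 0, 0, 0],
  ],
)

```text
t: 10.65
eef_pos: [0.5129, -0.09, 0.0306]
ee_rot: [3.14, 0.0, -3.128]
force: [-2.4, 10.0, 2.0]
width: 0.0007
gripper_force: 4.2
```

>>> step_arm(
  rows=[
    [0, 0.006, 0, 0, 0],
    [0, 0.012, 0.0, 0, 0],
    [0, 0.012, 0.04, 0, 0],
    [-0.01, 0.0, 0.08, 0, 0.03],
    [-0.02, -0.02, 0.12, 0, 0.03],
    [-0.033, -0.05, 0.17, 0, 0.03],
    [-0.033, -0.05, 0.17, 0, 0.03],
    [-0.033, -0.05, 0.17, 0, 0.03],
  ],
)

```text
t: 11.45
eef_pos: [0.4803, -0.1417, 0.2024]
ee_rot: [3.142, 0.004, -3.129]
force: [0.6, -0.3, -0.1]
width: 0.029
gripper_force: 0.0
```

```bash
python3 - <<'E'
from h import *
f=grab('wrist','w6.png'); O=np.array([.4865,-.0823]) 
k=proj(f,[[.461,-.152,.075],[.44,-.152,.03]]);print(k)
x,y=k[0].astype(int); x0=max(x-75,0);y0=max(y-60,0)
print(x0,y0); cv2.imwrite('pics/w6c.png',cv2.resize(f['color'][y0:y0+140,x0:x0+195],None,fx=4,fy=4,interpolation=cv2.INTER_CUBIC))
print(arm.get_state())
E
```

```text
[[247.19248769 170.17725694]
 [248.29508147 145.76359533]]
172 110
{'t': 11.5, 'q': array([ 1.07321755e-01,  8.81005866e-02, -4.04687898e-01, -2.66842270e-04,
       -1.07684413e+00, -1.66532778e+00]), 'qd': array([ 0.01523751,  0.03264056, -0.02513596, -0.00630553,  0.00972495,
       -0.0030055 ]), 'joint_efforts': array([ -0.52120635, -36.84034824,  28.63668859,   6.88128367,
        -0.24426257,   0.0864982 ]), 'eef_pos': array([ 0.47966645, -0.14114335,  0.20065902]), 'ee_rot': array([ 3.14124877e+00,  1.13630737e-03, -3.12892893e+00]), 'force': array([-0.98332903, -0.06796655, -0.09391998]), 'moment': array([ 0.00190649,  0.00302039, -0.02939878]), 'gripper_force': 0.0, 'width': 0.029379715032304448}
```

View pics/w6c.png

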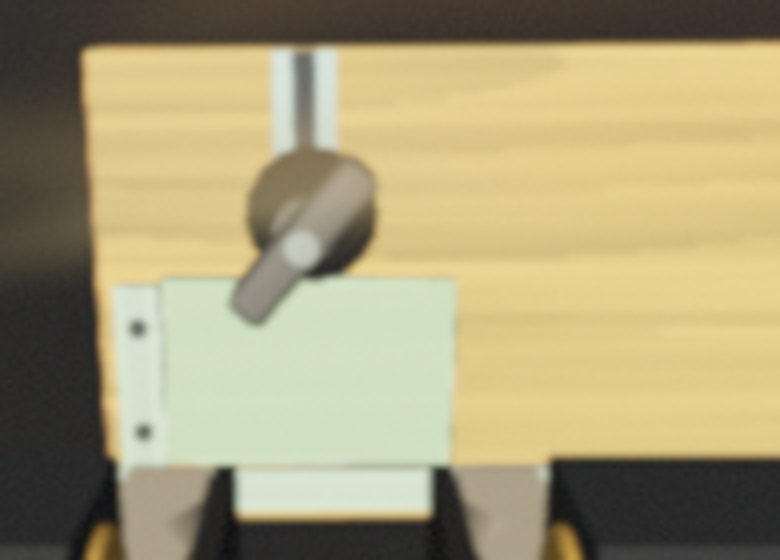

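Plate is home: flush on the fence (row ~465 in the crop), against the end stop (col ~162). Knob bar runs from (248,308) to (358,175), with the bolt head at (302,250).

```bash
python3 - <<'E'
from h import *
f=grab('wrist')
c=lambda P:(np.array(P,float)+.5)/4-.5+np.array([172,110])
q=toplane(f,c([[248,311],[358,171],[302,250]]),.075)[:,:2]; print(q.round(4)); d=q[1]-q[0]; print(np.linalg.norm(d),q[:2].mean(0),np.arctan2(d[1],-d[0]))
print(toplane(f,c([[165,282],[455,282],[455,462],[165,465]]),.033)[:,:2].round(4).tolist())
E
```

```text
[[ 0.4783 -0.1657]
 [ 0.4411 -0.1372]
 [ 0.4617 -0.1514]]
0.04684665360850185 [ 0.45967257 -0.15142699] 0.6527804365538061
[[0.4799, -0.1938], [0.4788, -0.1063], [0.5369, -0.1038], [0.5391, -0.1955]]
```

>>> step_arm(
  rows=[
    [0, 0, 0, 0.148, 0.045],
    [0, 0, 0, 0.296, 0.045],
    [0, 0, 0, 0.444, 0.045],
    [0, 0, 0, 0.592, 0.045],
    [0, 0, 0, 0.74, 0.045],
    [0, 0, 0, 0.888, 0.045],
    [-0.005, -0.003, 0, 1.036, 0.045],
    [-0.01, -0.005, 0, 1.184, 0.045],
    [-0.015, -0.008, 0, 1.332, 0.045],
    [-0.019, -0.01, 0, 1.48, 0.045],
    [-0.019, -0.01, 0, 1.628, 0.045],
    [-0.019, -0.01, -0.01, 1.776, 0.045],
    [-0.019, -0.01, -0.02, 1.924, 0.045],
    [-0.019, -0.01, -0.03, 2.072, 0.045],
    [-0.019, -0.01, -0.04, 2.22, 0.045],
    [-0.019, -0.01, -0.05, 2.368, 0.045],
    [-0.019, -0.01, -0.06, 2.473, 0.045],
    [-0.019, -0.01, -0.06, 2.473, 0.045],
    [-0.019, -0.01, -0.06, 2.473, 0.045],
  ],
)

```text
t: 13.45
eef_pos: [0.4603, -0.1507, 0.1394]
ee_rot: [3.14, 0.002, -0.657]
force: [-0.1, 0.2, 0.9]
width: 0.0447
gripper_force: 0.0
```

```bash
python3 - <<'E'
from h import *
f=grab('wrist','w7.png')
for i in range(1): s=arm.get_state(); print(s['q'],s['moment'],s['force'],s['joint_efforts'][5])
E
```

```text
[ 9.05556614e-02  1.24258945e-01 -5.18105578e-01  1.76922150e-04
 -9.29988281e-01  8.22969662e-01] [-0.04739904  0.07693988 -0.04676351] [0.88149585 0.20904745 0.24086152] 0.041801389306783676
```

View pics/w7.png

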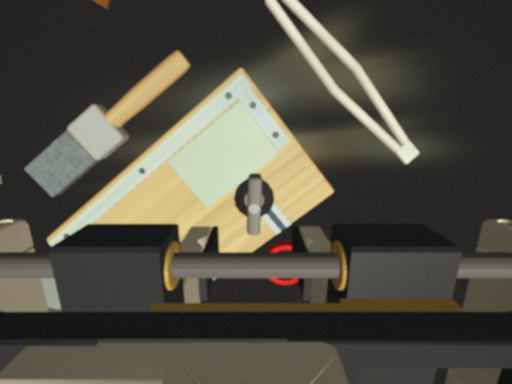

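The bar stands upright in the view at col ~254, rows 175–235, midway between the fingers. Descend and grip lightly.

>>> step_arm(
  rows=[
    [0, -0.001, -0.03, 0, 0.045],
    [0, -0.001, -0.055, 0, 0.045],
    [0, -0.001, -0.075, 0, 0.045],
    [0, -0.001, -0.087, 0, 0.045],
    [0, -0.001, -0.087, 0, 0.045],
    [0, -0.001, -0.087, 0, 0.045],
  ],
)

```text
t: 14.1
eef_pos: [0.4612, -0.1521, 0.054]
ee_rot: [3.142, -0.0, -0.656]
force: [0.5, 0.3, 1.2]
width: 0.0448
gripper_force: 0.0
```

```bash
cat > st.py <<'E'
from h import *
M=[];E=[];F=[]
for i in range(2):
    arm.grab_frame('wrist'); s=arm.get_state(); M.append(s['moment']);E.append(s['joint_efforts'][[0,5]]);F.append(s['force'])
print(s['t'],s['eef_pos'].round(4),s['ee_rot'].round(4)[2],'M',np.round(M,3).tolist(),'E1,6',np.round(E,3).tolist(),'F',np.round(F,1).tolist())
E
python3 st.py
```

```text
14.2 [ 0.4616 -0.1521  0.0545] -0.6553 M [[-0.038, 0.154, -0.048], [-0.05, 0.124, -0.001]] E1,6 [[-0.02, -0.024], [-0.003, -0.02]] F [[0.3, 0.1, -0.1], [1.1, 1.0, 0.6]]
```

>>> step_arm(
  newtons=8,
  rows=[
    [0, 0, 0, 0, 0.02],
    [0, 0, 0, 0, 0.008],
    [0, 0, 0, 0, 0.008],
    [0, 0, 0, 0, 0.008],
    [0, 0, 0, 0, 0.008],
  ],
)

```text
t: 14.7
eef_pos: [0.4619, -0.1512, 0.0538]
ee_rot: [-3.139, -0.001, -0.655]
force: [0.4, 10.6, 0.9]
width: 0.0125
gripper_force: 7.9
```

```bash
python3 st.py
```

```text
14.8 [ 0.4618 -0.1511  0.0537] -0.6552 M [[2.994, -0.37, -0.073], [2.976, -0.307, -0.045]] E1,6 [[-3.991, 0.071], [-4.021, 0.062]] F [[2.1, 8.1, -1.1], [2.1, 7.7, 1.0]]
```

>>> step_arm(
  rows=[
    [0.0004, 0.0012, 0, 0, 0.008],
    [0.0004, 0.0012, 0, 0, 0.008],
    [0.0004, 0.0012, 0, 0, 0.008],
  ],
)

```text
t: 15.1
eef_pos: [0.4617, -0.1508, 0.0537]
ee_rot: [-3.141, -0.001, -0.655]
force: [1.8, 0.9, 0.8]
width: 0.0118
gripper_force: 7.9
```

```bash
python3 st.py
```

```text
15.2 [ 0.4617 -0.1508  0.0537] -0.6548 M [[0.503, -0.605, -0.046], [0.497, -0.655, -0.062]] E1,6 [[-0.896, 0.057], [-0.983, 0.058]] F [[1.8, 1.4, 0.3], [2.0, 1.5, 0.0]]
```

>>> step_arm(
  rows=[
    [0, 0, 0, -0.05, 0.008],
    [0, 0, 0, -0.1, 0.008],
    [0, 0, 0, -0.15, 0.008],
    [0, 0, 0, -0.2, 0.008],
    [0, 0, 0, -0.25, 0.008],
    [0, 0, 0, -0.3, 0.008],
    [0, 0, 0, -0.35, 0.008],
    [0, 0, 0, -0.35, 0.008],
  ],
)

```text
t: 16.0
eef_pos: [0.4615, -0.1509, 0.0537]
ee_rot: [-3.141, -0.0, -1.006]
force: [0.8, 1.6, 1.4]
width: 0.0122
gripper_force: 8.0
```

```bash
python3 st.py
```

```text
16.1 [ 0.4615 -0.1509  0.0537] -1.0034 M [[0.471, -0.476, -0.107], [0.445, -0.503, -0.012]] E1,6 [[-0.794, -0.272], [-0.806, -0.048]] F [[2.3, 1.3, 2.0], [1.5, 1.4, 1.0]]
```

>>> step_arm(
  rows=[
    [0, 0, 0, -0.05, 0.008],
    [0, 0, 0, -0.1, 0.008],
    [0, 0, 0, -0.15, 0.008],
    [0, 0, 0, -0.2, 0.008],
    [0, 0, 0, -0.25, 0.008],
    [0, 0, 0, -0.3, 0.008],
    [0, 0, 0, -0.3, 0.008],
  ],
)

```text
t: 16.8
eef_pos: [0.4613, -0.151, 0.0537]
ee_rot: [-3.141, -0.0, -1.304]
force: [0.9, 1.0, 2.8]
width: 0.0117
gripper_force: 8.0
```

```bash
python3 st.py
```

```text
16.9 [ 0.4613 -0.151   0.0537] -1.3027 M [[0.267, -0.375, -0.018], [0.233, -0.314, -0.088]] E1,6 [[-0.456, -0.259], [-0.432, -0.035]] F [[0.8, 1.0, 2.4], [2.1, 0.2, 3.6]]
```

```bash
cat > s2.py <<'E'
from h import *
s=arm.get_state(); print(round(s['t'],2),'yaw',s['ee_rot'].round(4)[2],'M',s['moment'].round(3),'E6',s['joint_efforts'][5].round(3),'qd6',s['qd'][5].round(3),'F',s['force'].round(1))
E
echo
```

>>> step_arm(
  rows=[
    [0, 0, 0, -0.02, 0.008],
    [0, 0, 0, -0.04, 0.008],
  ],
)

```text
t: 17.1
eef_pos: [0.4613, -0.151, 0.0537]
ee_rot: [-3.141, -0.0, -1.345]
force: [0.8, 1.4, 4.5]
width: 0.0118
gripper_force: 8.0
```

```bash
python3 s2.py
```

```text
17.1 yaw -1.3455 M [ 0.145 -0.246  0.076] E6 0.336 qd6 -0.205 F [0.8 1.4 4.5]
```

>>> step_arm(
  rows=[
    [0, 0, 0, -0.02, 0.008],
    [0, 0, 0, -0.04, 0.008],
  ],
)

```text
t: 17.3
eef_pos: [0.4613, -0.151, 0.0537]
ee_rot: [-3.141, -0.0, -1.386]
force: [1.7, 0.5, 4.6]
width: 0.0118
gripper_force: 8.0
```

```bash
python3 s2.py
```

```text
17.3 yaw -1.3861 M [ 0.07  -0.217  0.03 ] E6 0.268 qd6 -0.2 F [1.7 0.5 4.6]
```

>>> step_arm(
  rows=[
    [0, 0, 0, -0.02, 0.008],
    [0, 0, 0, -0.04, 0.008],
  ],
)

```text
t: 17.5
eef_pos: [0.4612, -0.151, 0.0537]
ee_rot: [-3.142, -0.0, -1.426]
force: [0.8, 0.2, 4.9]
width: 0.0119
gripper_force: 8.0
```

```bash
python3 s2.py; python3 st.py
```

```text
17.5 yaw -1.4263 M [ 0.046 -0.122  0.126] E6 0.262 qd6 -0.199 F [0.8 0.2 4.9]
17.6 [ 0.4613 -0.1509  0.0537] -1.4262 M [[0.051, -0.094, 0.073], [0.009, -0.092, 0.023]] E1,6 [[-0.166, 0.131], [-0.114, -0.244]] F [[0.5, 1.0, 4.8], [1.1, 0.8, 4.9]]
```

>>> step_arm(
  rows=[
    [0, 0, 0, -0.02, 0.008],
    [0, 0, 0, -0.04, 0.008],
  ],
)

```text
t: 17.8
eef_pos: [0.4612, -0.151, 0.0537]
ee_rot: [-3.142, -0.0, -1.466]
force: [0.6, -1.0, 5.4]
width: 0.0118
gripper_force: 8.0
```

```bash
python3 s2.py
```

```text
17.8 yaw -1.4662 M [ 0.038 -0.092  0.   ] E6 0.284 qd6 -0.202 F [ 0.6 -1.   5.4]
```

>>> step_arm(
  rows=[
    [0, 0, 0, -0.02, 0.008],
    [0, 0, 0, -0.04, 0.008],
  ],
)

```text
t: 18.0
eef_pos: [0.4612, -0.151, 0.0537]
ee_rot: [-3.142, -0.0, -1.506]
force: [0.5, -0.4, 5.2]
width: 0.012
gripper_force: 8.0
```

```bash
python3 s2.py
```

```text
18.0 yaw -1.5063 M [ 0.057 -0.058  0.095] E6 0.261 qd6 -0.2 F [ 0.5 -0.4  5.2]
```

>>> step_arm(
  rows=[
    [0, 0, 0, -0.02, 0.008],
    [0, 0, 0, -0.04, 0.008],
  ],
)

```text
t: 18.2
eef_pos: [0.4612, -0.151, 0.0537]
ee_rot: [3.142, -0.0, -1.546]
force: [1.0, 0.1, 5.5]
width: 0.0121
gripper_force: 8.0
```

```bash
python3 s2.py
```

```text
18.2 yaw -1.5463 M [ 0.074 -0.021  0.09 ] E6 0.237 qd6 -0.199 F [1.  0.1 5.5]
```

>>> step_arm(
  rows=[
    [0, 0, 0, -0.02, 0.008],
    [0, 0, 0, -0.04, 0.008],
  ],
)

```text
t: 18.4
eef_pos: [0.4611, -0.151, 0.0537]
ee_rot: [3.141, -0.0, -1.586]
force: [0.9, 0.7, 5.2]
width: 0.0117
gripper_force: 8.0
```

```bash
python3 s2.py
```

```text
18.4 yaw -1.5862 M [0.144 0.007 0.068] E6 0.197 qd6 -0.2 F [0.9 0.7 5.2]
```

>>> step_arm(
  rows=[
    [0, 0, 0, -0.02, 0.008],
    [0, 0, 0, -0.04, 0.008],
  ],
)

```text
t: 18.6
eef_pos: [0.4611, -0.151, 0.0536]
ee_rot: [3.141, -0.0, -1.626]
force: [0.3, 0.1, 5.6]
width: 0.0119
gripper_force: 8.1
```

```bash
python3 s2.py
```

```text
18.6 yaw -1.6262 M [0.211 0.008 0.176] E6 0.158 qd6 -0.198 F [0.3 0.1 5.6]
```

>>> step_arm(
  rows=[
    [0, 0, 0, -0.02, 0.008],
    [0, 0, 0, -0.04, 0.008],
  ],
)

```text
t: 18.8
eef_pos: [0.461, -0.151, 0.0536]
ee_rot: [3.141, -0.0, -1.666]
force: [1.0, 0.2, 4.5]
width: 0.0125
gripper_force: 8.2
```

```bash
python3 s2.py
```

```text
18.8 yaw -1.6661 M [ 0.017 -0.015  0.176] E6 0.131 qd6 -0.198 F [1.  0.2 4.5]
```

>>> step_arm(
  rows=[
    [0, 0, 0, -0.02, 0.008],
    [0, 0, 0, -0.04, 0.008],
  ],
)

```text
t: 19.0
eef_pos: [0.461, -0.151, 0.0536]
ee_rot: [3.141, -0.0, -1.706]
force: [-0.0, 0.5, 4.2]
width: 0.0129
gripper_force: 8.3
```

```bash
python3 s2.py
```

```text
19.0 yaw -1.7061 M [ 0.147 -0.023  0.184] E6 0.115 qd6 -0.199 F [-0.   0.5  4.2]
```

```bash
python3 st.py; python3 st.py
```

```text
19.1 [ 0.461  -0.151   0.0536] -1.7058 M [[0.074, 0.064, 0.151], [0.071, 0.069, 0.233]] E1,6 [[-0.304, -0.044], [-0.295, -0.491]] F [[0.4, 1.2, 5.0], [-0.5, -1.0, 3.4]]
19.2 [ 0.461  -0.151   0.0536] -1.7051 M [[0.074, 0.053, 0.206], [0.089, 0.045, 0.179]] E1,6 [[-0.294, -0.305], [-0.292, -0.228]] F [[0.7, 0.2, 5.2], [0.0, 0.4, 5.4]]
```

>>> step_arm(
  rows=[
    [0, 0, 0, -0.015, 0.008],
    [0, 0, 0, -0.03, 0.008],
  ],
)

```text
t: 19.4
eef_pos: [0.461, -0.151, 0.0535]
ee_rot: [3.141, -0.0, -1.736]
force: [0.6, -1.0, 5.0]
width: 0.013
gripper_force: 8.5
```

```bash
python3 s2.py; python3 st.py; python3 st.py
```

```text
19.4 yaw -1.7358 M [-0.076  0.022  0.183] E6 0.059 qd6 -0.151 F [ 0.6 -1.   5. ]
19.5 [ 0.461  -0.151   0.0536] -1.7357 M [[0.035, 0.081, 0.293], [0.023, 0.095, 0.212]] E1,6 [[-0.183, -0.092], [-0.189, -0.416]] F [[0.2, 0.0, 5.3], [0.7, 0.1, 5.8]]
19.6 [ 0.461  -0.151   0.0535] -1.7353 M [[-0.016, 0.067, 0.185], [-0.0, 0.056, 0.258]] E1,6 [[-0.191, -0.288], [-0.191, -0.235]] F [[0.4, -0.3, 5.0], [0.8, 0.0, 4.6]]
```

Static torque is now about 0.22 N m, which is 0.15 to 0.16 over free, so the nip is right. Release and lift.

>>> step_arm(
  rows=[
    [0, 0, 0, 0, 0.03],
    [0, 0, 0, 0, 0.045],
    [0, 0, 0, 0, 0.045],
    [0, 0, 0, 0, 0.045],
    [0, 0, 0.02, 0, 0.045],
    [0, 0, 0.05, 0, 0.045],
    [0, 0, 0.09, 0, 0.045],
    [0, 0, 0.13, 0, 0.045],
    [0, 0, 0.16, 0, 0.045],
    [0, 0, 0.16, 0, 0.045],
    [0, 0, 0.16, 0, 0.045],
  ],
)

```text
t: 20.7
eef_pos: [0.4612, -0.1507, 0.2139]
ee_rot: [-3.14, 0.001, -1.735]
force: [-1.2, 0.6, -1.4]
width: 0.0452
gripper_force: 0.0
```

```bash
python3 - <<'E'
from h import *
f=grab('wrist','w8.png'); print(arm.get_state()['moment'],proj(f,[[.461,-.151,.075]]))
E
```

```text
[ 0.05153939  0.12126702 -0.02560561] [[256.57951682 188.35571716]]
```

View pics/w8.png

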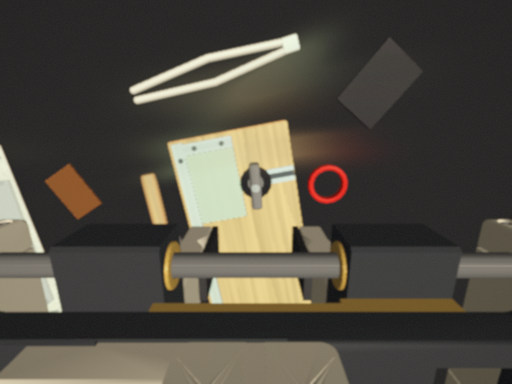

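The plate (px ~(213,180)) lies flush in its corner, the disc touches its edge at (242,182), and the bystanders are in place. Handing in.

```bash
python3 -c "
from station import arm
print(arm.job_done())"
```

```text
the job is handed in; nothing more can be done
None
```

I slid the plate home against the fence and end stop, then nipped it with the eccentric at about 0.15 N m over free (roughly 12 N by feel). I let go, lifted clear and handed the job in; the hand-in gave no verdict.

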